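# Lock the slotted slide clamp on a wax block

### The job

Clamp the green wax block: push the clamp's upright steel pin along its L-shaped slot so that the moving jaw runs up to the block and closes on it, then push the pin round the corner and fully home to the end of the short leg, so the jaw is locked. Only push the pin with the outside of the fingers, never take it between them, do not lift the block, and leave the jar, tools and wax ring round the clamp where they are.

Things in the scene. Friction and masses are not known exactly. Their poses are not given: they have to be found in the camera images.
- clamp: Bench clamp fixed to the bench, 270 mm long (x), 130 mm wide (y), steel base 12 mm thick. Origin: centre of its underside. x: the jaw's closing direction, from slotted plate to fixed jaw; z up. An aluminium plate, top 36 mm above the bench, covers x -135 to -10 mm and has the L slot, 18 mm wide. Both jaws' tops are 44 mm up; the fixed jaw spans x 115 to 135 mm.
- slot_start (a point): Start of the slot's long leg, on the plate's top: (-95, 0) mm in the clamp's frame. Pin centre when joint jaw = 0.
- slot_corner (a point): Corner of the slot, on the plate's top: (-45, 0) mm in the clamp's frame. The long leg runs here along the clamp's +x; the short leg leaves along its +y.
- slot_end (a point): Closed end of the short leg, on the plate's top: (-45, +40) mm in the clamp's frame. Pin centre when fully home.
- pin_top (a point): Centre of the top of the steel pin that stands out of the slot: a round post 14 mm in diameter, top 81 mm above the bench, 45 mm above the plate. It cannot lift or tip, only slide in the slot with 2 mm play each side. It takes 3 to 8 N along the long leg (most once the jaw presses on the block), 2 to 4 N along the short leg, and stays where left.
- jaw (a joint): Travel of the moving jaw, and of the pin with it, along the long leg (clamp +x), m: 0 at the outer end, 0.050 with the pin at the corner. The jaw's brass face is sprung (up to about 4 mm) and presses on the block with about 3 N over the last millimetres. Starts between 0 and 0.008.
- pin (a joint): Travel of the pin along the short leg (clamp +y), m: 0 in the long leg, 0.040 at the end of the short leg.
- wax: Green carving-wax block, 50 x 90 x 24 mm, lying loose on the clamp's base between the two jaws, its 50 mm side (its own x) about along the clamp's x. Origin: centre of its underside, 12 mm above the bench. When clamped its centre is at x = 90 mm in the clamp's frame.
- jar: Small round jar with a screw cap, 40 mm in diameter, 54 mm high, standing beyond the clamp. Origin: centre of its underside. Leave alone.
- stick: Flat wooden sanding stick, 190 x 26 x 10 mm, lying beyond the clamp. Origin: centre of its underside. Leave alone.
- ring: Green wax ring, 30 mm across, 10 mm high, lying beside the fixed jaw. Origin: centre of its underside. Leave alone.
- plier: Flat-nose pliers, 170 x 49 x 14 mm, lying on the robot's side of the clamp. Origin: centre of the underside. Leave alone.
- hammer: Small hammer with a wooden handle, 214 x 76 x 25 mm, lying at the left. Origin: centre of the underside. Leave alone.
- pad: Sprung brass face of the moving jaw, 7 mm thick, 76 mm wide, 24 mm high, that presses on the block. Its origin coincides with the clamp's when the jaw is at 0 and moves with the jaw.
Not all that is in view belongs to the job. Leave any black or white look-alike of the wax alone.

How it is judged:
By the outcome, as a careful person would: the job done as asked, in the order asked, and still so for the second after the job is handed in, with the robot touching nothing.
It also fails if it takes over 38 s, if anything falls off the work surface, if the arm or the gripper's body presses on something with over 40 N, if the wrist force passes 120 N, or if a joint passes its speed limit or range.

### The arm

A 6-joint arm with a two-finger parallel gripper is mounted at the origin on a cart in front of the work surface, level with it; the furniture and walls round the work are solid. World frame = base frame: x ahead of the robot, y to its left, z up, the work surface at z = 0. Lengths are in mm, angles in degrees, forces in N, time in s.
With the tool pointing down it reaches from about 350 to 850 mm from the base axis. Payload 8.1 kg.
Tool frame: the origin (TCP) lies midway between the tips of the shut fingers; the grasp point (between the pads) lies 19 mm behind it; z points along the fingers, y is the line along which they close (so a half turn about z gives the same grasp; the last joint's range is limited). The gripper opens to 85 mm and grips with 20 to 120 N. Pads are 22 mm wide; open, the fingers measure 114 mm over their backs; the gripper's body (76 mm by 85 mm) begins 54 mm behind the grasp point. The pads swing forward as they close: fully open they stand 13 mm farther back than shut.
Start: joints at [-74.221, 7.471, 85.268, -0, 87.261, -4.893], TCP at [211.834, -561.366, 231.292] pointing down, gripper open.
Joint ranges: [-169.43, 169.43], [-51.17, 129.36], [1.28, 143.12], [-76.62, 256.62], [0, 156.53], [-152.29, 152.29]. Speed limits (degrees/s): [136.94, 136.94, 159.86, 180, 180, 180].

### API

Orientations are given as [roll, pitch, yaw] about the fixed x, y, z axes, in that order (R = Rz(yaw) Ry(pitch) Rx(roll)).
In Python, from bench import r gives the robot as it stands. The module is installed in compiled form; this text tells all that it offers.
- The arm moves only by the tool jog_arm, never from a script. Its argument "rows" is a list of rows, each a list of 2 entries, a list of its own where there are three numbers: the shift along the tool's x, y, z in mm, then the turn, a rotation vector about the tool's x, y, z in rad. A call has 1 to 10 rows; each row is the pose to reach, as a shift and turn from the pose commanded when the call began, along the tool's axes at that moment; what a row does not reach only later rows make up. A row lasts 1/10 s, in which the tool goes at most 50 mm and 8.59 degrees, less where a joint would pass 70% of its speed; a pose out of reach is approached as far as the arm can. A call with a gripper value outside its range is refused whole. "grip" is the finger opening in mm, from 0 to 85.4, set as the call begins (left out, the last holds). The fingers move at their own pace and stop on an object; "force" is the grip in N (left out, the last holds). Time passes only in rows, so rows that repeat a pose let the fingers close. It gives the time, the measured TCP pose, the force, the opening and the grip force at its end, in the units of the state.
- r.sense(): the state, without advancing time (a new reading comes with each control period).
- r.snapshot(name): name is "scene" or "side" or "wrist"; returns (picture, depth): 400x640x3 uint8, blue, green, red; 400x640 float32, mm along the optical axis (not along the pixel's ray), 0 where there is no reading.
- r.camera_params(name): a dict with "fx", "fy", "cx", "cy" (pixels), "dist_coeffs" ([k1, k2, p1, p2, k3] as OpenCV has them; the pictures are not rectified), "pose" (4x4, takes a point from camera to world coordinates); the wrist camera has in their place "tool_from_camera" (4x4, takes a point from camera to tool coordinates, whose origin is the TCP and whose axes are the flange's). Camera axes: x right, y down, z forward; pixel columns grow to the right and rows downward; lengths in mm; the calibration is good to about 2 mm. A picture is of the moment at which its call begins: read the wrist's pose just before it. camera_params takes no time and is no camera call.
- r.hand_in(): hands the job in; it is judged then, once.
The state is a dict: "time": time; "joint_pos": joint angles; "qd": joint speeds; "joint_efforts": joint torques, N m; "tool_pos": TCP position; "tcp_rot": TCP orientation; "ft_force": force on the tool from outside, world axes, zero at the start; "wrist_torque": the same for the moment, N m; "finger_gap": finger opening in mm; "grip_force": force on a finger pad.
Only numpy, scipy, OpenCV 4.12 (cv2) and the standard library are available. Lean on these libraries where they do the work, as an engineer would, in place of code of your own. Each camera call takes 0.05 s, during which the arm holds its last target. There are 200 camera calls.

## Working session

There is one attempt and no reset: what is moved stays moved. The work goes in short steps, Python scripts to look and compute and a tool call to move; the robot and the scene stay as the last step left them, time stands still between calls to the robot, and variables do not carry over. Pictures are saved under pics/ and viewed, at most 10 in all, crops included, and the job is handed in when it is done.

Besides the shell and the picture viewer there is one more tool, called after "Emit:" as name([rows], argument=value, ...), one row to a line, values as JSON. jog_arm: Moves the arm, as the interface text tells. Its arguments: {"type":"object","properties":{"rows":{"type":"array"},"grip":{"type":"number"},"force":{"type":"number"}},"required":["rows"]}

```bash
mkdir -p pics; cat > h.py <<'E'
import numpy as np, cv2
from scipy.spatial.transform import Rotation as R
from bench import r
def world(name,px,depth=None,z=None,T=None):
    """pixels -> world, by depth image or at plane height z"""
    p=r.camera_params(name); K=np.array([[p['fx'],0,p['cx']],[0,p['fy'],p['cy']],[0,0,1.]])
    P=np.array(p['pose']) if T is None else T
    n=cv2.undistortPoints(np.array(px,float).reshape(-1,1,2),K,np.array(p['dist_coeffs'],float)).reshape(-1,2)
    ray=np.c_[n,np.ones(len(n))]@P[:3,:3].T; o=P[:3,3]
    if z is not None: s=(z-o[2])/ray[:,2]
    else: s=np.array([depth[int(round(v)),int(round(u))] for u,v in px])
    return o+ray*s[:,None]
E
python3 - <<'E'
from h import *
for n in("scene","side"):
    c,d=r.snapshot(n); cv2.imwrite(f"pics/{n}0.png",c); np.save(f"{n}0.npy",d)
    print(n,np.round(np.array(r.camera_params(n)['pose']),2).tolist())
print(r.sense())
E
```

```text
scene [[-0.55, -0.51, 0.66, -153.96], [-0.84, 0.33, -0.44, 524.55], [0.01, -0.8, -0.6, 700.88], [0.0, 0.0, 0.0, 1.0]]
side [[-0.91, -0.19, 0.38, 80.89], [-0.42, 0.39, -0.82, 1111.07], [0.01, -0.9, -0.43, 625.98], [0.0, 0.0, 0.0, 1.0]]
{'time': 0.1, 'joint_pos': array([-7.42215195e+01,  7.51076991e+00,  8.53256927e+01,  2.26798191e-04,
        8.72615209e+01, -4.89160669e+00]), 'qd': array([-0.00992228, -0.14530954, -0.16292327, -0.1227232 ,  0.02666929,
        0.08919848]), 'joint_efforts': array([ 2.34862237e-04, -5.70953929e+01, -5.01943016e+01, -2.90539901e-04,
        8.15105333e-03,  8.33218337e-06]), 'tool_pos': array([ 211.68817119, -560.8672162 ,  230.32402221]), 'tcp_rot': array([-1.79902393e+02, -8.58083860e-03,  2.06700689e+01]), 'ft_force': array([ 0.23906058,  0.7720094 , -0.08373987]), 'wrist_torque': array([-0.02894039,  0.03038775,  0.01968155]), 'grip_force': 0.0, 'finger_gap': 85.35886924263569}
```

View pics/scene0.png

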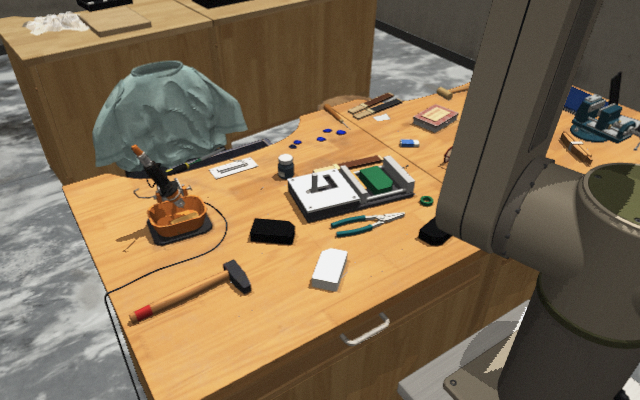

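View pics/side0.png

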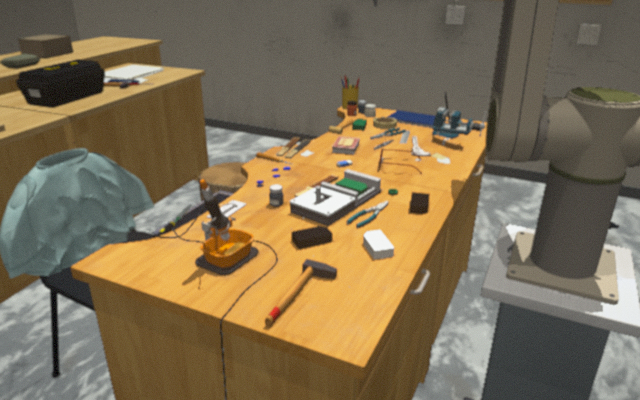

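The scene picture shows the clamp at about (350,190): slotted plate at left (315,185), fixed jaw at right (400,175). The jar is at (286,167) and the pliers at (367,223). I'll enlarge the clamp.

```bash
python3 - <<'E'
import cv2
a=cv2.imread("pics/scene0.png")[140:235,275:430]
cv2.imwrite("pics/c1.png",cv2.resize(a,None,fx=5,fy=5,interpolation=cv2.INTER_CUBIC))
E
```

```text
(no output)
```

View pics/c1.png

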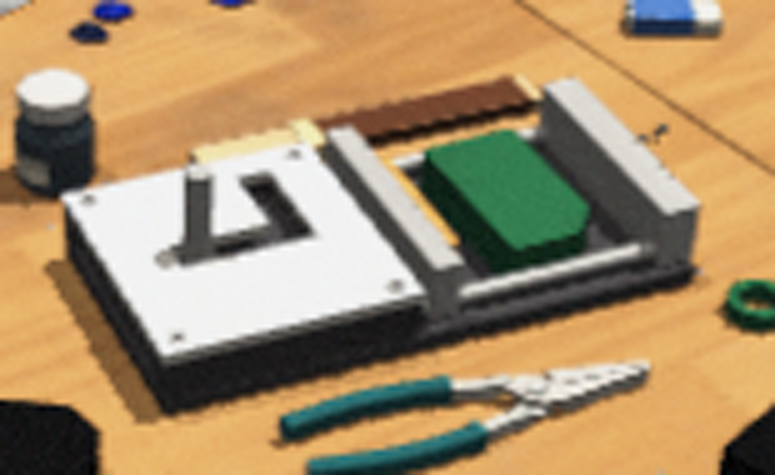

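The crop shows: plate corners at crop (65,195), (168,355), (427,300), (318,143); pin top at (200,172); slot end near (258,178), corner near (305,232); fixed jaw's top from (560,83) to (690,205).

```bash
python3 - <<'E'
from h import *
f=lambda L:[(u/5+275-.4,v/5+140-.4) for u,v in L]
pl=world("scene",f([(65,195),(168,355),(427,300),(318,143)]),z=36)
print("plate",pl.round(1).tolist(), [np.linalg.norm(pl[i]-pl[(i+1)%4]).round(1) for i in range(4)])
jw=world("scene",f([(545,85),(578,80),(697,207),(665,215)]),z=44); print("fixedjaw",jw.round(1).tolist())
# Fit clamp pose: points known in the clamp frame
M=np.array([[-135,65],[-135,-65],[-10,-65],[-10,65]],float)
Q=pl[:,:2]; 
Mm,Qm=M.mean(0),Q.mean(0); U,S,V=np.linalg.svd((M-Mm).T@(Q-Qm)); Rt=(U@V).T; t=Qm-Rt@Mm
print("yaw",np.degrees(np.arctan2(Rt[1,0],Rt[0,0])),"t",t,"res",(Q-(M@Rt.T+t)).round(1).tolist(), np.linalg.det(Rt))
print("jaw in clamp",((jw[:,:2]-t)@Rt).round(1).tolist())
pin=world("scene",f([(200,170)]),z=81); print("pin",pin,(pin[:,:2]-t)@Rt)
d=np.load("scene0.npy"); print("depth-based plate/pin",world("scene",[(300,190),(330,200),(315,174.5)],depth=d).round(1).tolist())
other=world("scene",f([(55,85)]),z=54); print("jar",other, (other[:,:2]-t)@Rt)
c=[(-95,0),(-45,0),(-45,40)]; print("slot world",(np.array(c)@Rt.T+t).round(1).tolist())
E
```

```text
plate [[678.5, 43.9, 36.0], [550.9, 68.7, 36.0], [522.0, -49.3, 36.0], [650.5, -81.8, 36.0]] [np.float64(129.9), np.float64(121.4), np.float64(132.6), np.float64(128.7)]
fixedjaw [[622.6, -199.4, 44.0], [617.4, -216.2, 44.0], [503.2, -190.9, 44.0], [506.3, -174.1, 44.0]]
yaw -102.86264687495479 t [584.34344524 -75.31124659] res [[0.7, 2.1], [-0.1, -2.1], [-1.2, 1.8], [0.6, -1.7]] 1.0000000000000004
jaw in clamp [[112.5, 65.0], [130.0, 63.6], [130.8, -53.4], [113.7, -54.1]]
pin [[606.62267183  16.00650606  81.        ]] [[-93.98595435   1.39149967]]
depth-based plate/pin [[626.6, 42.1, 34.0], [557.4, 7.1, 35.3], [603.7, 16.9, 80.6]]
jar [[739.05884558  12.79180718  54.        ]] [[-120.33414762  131.22002935]]
slot world [[605.5, 17.3], [594.4, -31.4], [633.4, -40.3]]
```

Emit:
jog_arm([
  [[20,-14,0],[0,0,0]],
  [[52,-38,0],[0,0,0]],
  [[90,-65,0],[0,0,0]],
  [[128,-92,0],[0,0,0]],
  [[166,-120,0],[0,0,0]],
  [[204,-147,0],[0,0,0]],
  [[242,-175,0],[0,0,0]],
  [[280,-202,0],[0,0,0]],
  [[318,-230,0],[0,0,0]],
  [[352,-254,0],[0,0,0]],
], grip=0)

```text
time: 1.1
tool_pos: [452.1, -197.3, 231.0]
tcp_rot: [-180.0, 0.0, 20.7]
ft_force: [0.9, -0.8, 0.5]
finger_gap: -0.2
grip_force: 0.0
```

Emit:
jog_arm([
  [[35,-25,4],[0,0,-0.1]],
  [[70,-50,8],[0,0,-0.2]],
  [[105,-75,12],[0,0,-0.3]],
  [[140,-100,16],[0,0,-0.4]],
  [[170,-122,20],[0,0,-0.5]],
  [[195,-141,24],[0,0,-0.6]],
  [[215,-155,27],[0,0,-0.7]],
  [[228,-164,30],[0,0,-0.8]],
  [[235,-170,31],[0,0,-0.9]],
  [[235,-170,31],[0,0,-0.986]],
])

```text
time: 2.1
tool_pos: [611.2, 44.0, 199.1]
tcp_rot: [-179.9, 0.0, 77.5]
ft_force: [-0.9, 0.1, -0.5]
finger_gap: 0.5
grip_force: 0.0
```

```bash
python3 - <<'E'
from h import *
s=r.sense(); print({k:np.round(s[k],2) for k in('time','tool_pos','tcp_rot','ft_force','finger_gap')})
p=r.camera_params("wrist"); print(np.round(p['tool_from_camera'],2).tolist(),p['fx'],p['cx'])
T=np.eye(4);T[:3,:3]=R.from_euler('xyz',s['tcp_rot'],degrees=True).as_matrix();T[:3,3]=s['tool_pos'];np.save("T1.npy",T@np.array(p['tool_from_camera']))
c,d=r.snapshot("wrist");cv2.imwrite("pics/w1.png",c);np.save("w1.npy",d)
E
```

```text
{'time': np.float64(2.1), 'tool_pos': array([611.24,  44.  , 199.1 ]), 'tcp_rot': array([-179.9 ,    0.  ,   77.49]), 'ft_force': array([-0.87,  0.12, -0.46]), 'finger_gap': np.float64(0.47)}
[[0.0, -0.95, -0.3, 75.12], [1.0, 0.0, -0.0, 0.43], [0.0, -0.3, 0.95, -141.79], [0.0, 0.0, 0.0, 1.0]] 344.8310167198156 318.49156656991653
```

View pics/w1.png

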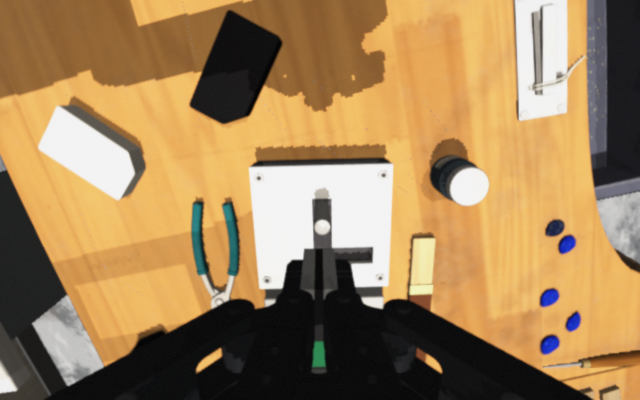

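The wrist picture shows the plate with corners at (249,166), (393,163), (388,287), (260,290), the pin top at (322,228), the slot's outer end at (321,190) and the short leg's end at (372,255); the finger tips are at (320,252).

```bash
python3 - <<'E'
from h import *
T=np.load("T1.npy")
pl=world("wrist",[(249.5,166),(393,163.5),(388,288),(260,290)],z=36,T=T)
M=np.array([[-135,-65],[-135,65],[-10,65],[-10,-65]],float);Q=pl[:,:2]
print([np.linalg.norm(pl[i]-pl[(i+1)%4]).round(1) for i in range(4)])
Mm,Qm=M.mean(0),Q.mean(0); U,S,V=np.linalg.svd((M-Mm).T@(Q-Qm)); Rt=(U@V).T; t=Qm-Rt@Mm
print("yaw",np.degrees(np.arctan2(Rt[1,0],Rt[0,0])),"t",t,"res",(Q-(M@Rt.T+t)).round(1).tolist())
g=lambda px,z:((world("wrist",px,z=z,T=T)[:,:2]-t)@Rt).round(1).tolist()
print("pin",g([(322,228)],81),world("wrist",[(322,228)],z=81,T=T),"slot outer,end",g([(321,190),(372,255)],36))
print("screws",g([(259,177),(383,174.5),(379,279),(266,279.5)],36))
print("tcp",(np.array([611.24,44])-t)@Rt, "jar", g([(468,186)],54))
d=np.load("w1.npy");print("depth pts",world("wrist",[(280,230),(322,228),(350,200)],depth=d,T=T).round(1).tolist())
np.savez("clamp.npz",Rt=Rt,t=t)
E
```

```text
[np.float64(129.0), np.float64(127.3), np.float64(129.5), np.float64(127.5)]
yaw -101.26226000205249 t [589.85224891 -76.3357845 ] res [[0.6, 1.3], [-0.5, 1.1], [-0.3, -1.3], [0.2, -1.1]]
pin [[-93.2, -0.5]] [[607.58127172  15.18380167  81.        ]] slot outer,end [[-112.6, -0.8], [-45.9, 47.7]]
screws [[-126.1, -56.8], [-126.1, 55.7], [-19.2, 55.4], [-20.9, -57.6]]
tcp [-122.19557174   -2.52570265] jar [[-118.7, 126.7]]
depth pts [[564.2, 3.6, 34.7], [607.5, 15.0, 80.6], [635.3, 19.0, 35.6]]
```

Emit:
jog_arm([
  [[0,1,25],[0,0,-0.02]],
  [[0,2,60],[0,0,-0.02]],
  [[0,2,95],[0,0,-0.02]],
  [[0,2,120],[0,0,-0.02]],
  [[0,2,138],[0,0,-0.02]],
  [[0,2,147],[0,0,-0.02]],
  [[0,2,149],[0,0,-0.02]],
  [[0,2,149],[0,0,-0.02]],
])

```text
time: 2.95
tool_pos: [613.6, 42.0, 51.8]
tcp_rot: [180.0, -0.0, 78.3]
ft_force: [-0.8, -1.1, 0.6]
finger_gap: -0.1
grip_force: 0.0
```

Emit:
jog_arm([
  [[-3,0,0],[0,0,0]],
  [[-6,0,0],[0,0,0]],
  [[-9,0,0],[0,0,0]],
  [[-11,0,0],[0,0,0]],
  [[-13,0,0],[0,0,0]],
  [[-15,0,0],[0,0,0]],
  [[-17,0,0],[0,0,0]],
  [[-19,0,0],[0,0,0]],
  [[-21,0,0],[0,0,0]],
])

```text
time: 3.85
tool_pos: [609.1, 21.4, 51.3]
tcp_rot: [180.0, -0.0, 78.3]
ft_force: [3.0, 2.2, 3.4]
finger_gap: 0.1
grip_force: 1.6
```

```bash
cat > look.py <<'E'
from h import *
import sys
k=np.load("clamp.npz");s=r.sense()
print(s['time'],"tcp",s['tool_pos'].round(1),"clamp frame",((s['tool_pos'][:2]-k['t'])@k['Rt']).round(1),"rot",s['tcp_rot'].round(2),"F clamp",(s['ft_force'][:2]@k['Rt']).round(1),s['ft_force'][2].round(1))
T=np.eye(4);T[:3,:3]=R.from_euler('xyz',s['tcp_rot'],degrees=True).as_matrix();T[:3,3]=s['tool_pos'];np.save("T.npy",T@np.array(r.camera_params("wrist")['tool_from_camera']))
if len(sys.argv)>1:
    a,d=r.snapshot("wrist");np.save("w.npy",d); b,_=r.snapshot("scene"); c,_=r.snapshot("side")
    x=cv2.resize(b[145:225,280:430],(600,320),interpolation=cv2.INTER_CUBIC)
    y=cv2.resize(a[120:400,150:490],(340,280)); z=cv2.resize(c[165:225,280:390],(440,240),interpolation=cv2.INTER_CUBIC)
    o=np.zeros((600,800,3),np.uint8);o[:320,:600]=x;o[320:600,:340]=y;o[320:560,345:785]=z
    cv2.imwrite(f"pics/{sys.argv[1]}.png",o)
E
python3 look.py a1
```

```text
3.85 tcp [609.1  21.4  51.3] clamp frame [-99.7  -0.2] rot [179.99  -0.    78.32] F clamp [-2.7  2.5] 3.4
```

View pics/a1.png

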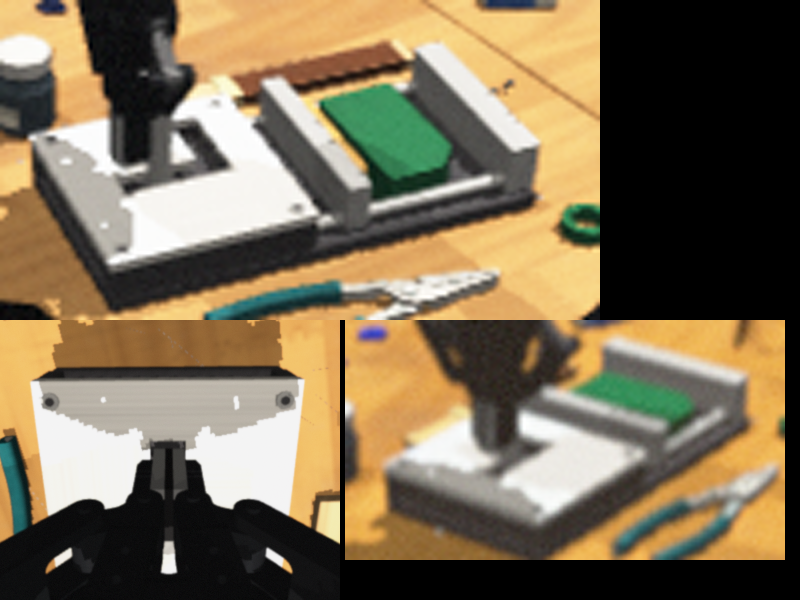

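The pushed pin and jaw have moved about 11 mm; the fingers sit squarely behind the pin (composite scene part at (150,150)) and the gap to the block is closing. I'll continue along the long leg.

Emit:
jog_arm([
  [[-2,0,0],[0,0,0]],
  [[-4,0,0],[0,0,0]],
  [[-6,0,0],[0,0,0]],
  [[-8,0,0],[0,0,0]],
  [[-10,0,0],[0,0,0]],
  [[-12,0,0],[0,0,0]],
  [[-14,0,0],[0,0,0]],
  [[-16,0,0],[0,0,0]],
  [[-18,0,0],[0,0,0]],
  [[-20,0,0],[0,0,0]],
])

```text
time: 5.0
tool_pos: [604.9, 1.8, 51.2]
tcp_rot: [-180.0, 0.0, 78.3]
ft_force: [1.7, 2.9, -1.0]
finger_gap: 0.2
grip_force: 1.9
```

Emit:
jog_arm([
  [[-1.5,0,0],[0,0,0]],
  [[-3,0,0],[0,0,0]],
  [[-4.5,0,0],[0,0,0]],
  [[-6,0,0],[0,0,0]],
  [[-7.5,0,0],[0,0,0]],
  [[-9,0,0],[0,0,0]],
  [[-10.5,0,0],[0,0,0]],
  [[-12,0,0],[0,0,0]],
])

```text
time: 5.8
tool_pos: [602.5, -9.9, 51.2]
tcp_rot: [-180.0, -0.0, 78.3]
ft_force: [2.6, 3.2, -3.6]
finger_gap: -0.0
grip_force: 2.0
```

```bash
python3 look.py a2
```

```text
5.8 tcp [602.5  -9.9  51.2] clamp frame [-67.6  -0.6] rot [-180.     -0.     78.31] F clamp [-3.6  2. ] -3.6
```

View pics/a2.png

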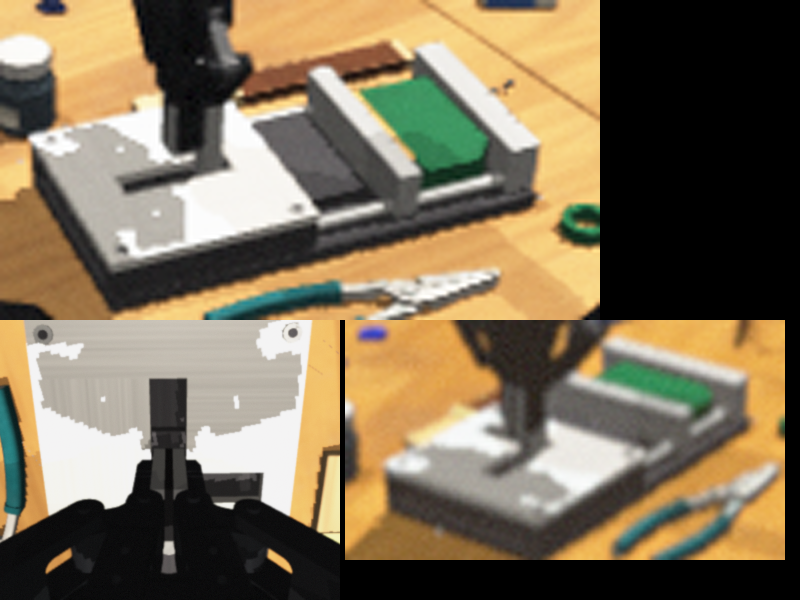

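The jaw is now at the block (near (420,180)) and the pin is close to the corner. I'll take small steps and watch the force.

Emit:
jog_arm([
  [[-1,0,0],[0,0,0]],
  [[-2,0,0],[0,0,0]],
  [[-3,0,0],[0,0,0]],
])

```text
time: 6.25
tool_pos: [602.0, -12.4, 51.3]
tcp_rot: [-180.0, -0.0, 78.3]
ft_force: [1.7, 6.0, -1.9]
finger_gap: 0.0
grip_force: 3.0
```

Emit:
jog_arm([
  [[-0.7,0,0],[0,0,0]],
  [[-1.4,0,0],[0,0,0]],
])

```text
time: 6.45
tool_pos: [601.9, -13.1, 51.4]
tcp_rot: [180.0, -0.1, 78.3]
ft_force: [3.6, 10.3, -3.0]
finger_gap: -0.2
grip_force: 5.3
```

Emit:
jog_arm([
  [[-0.5,0,0],[0,0,0]],
  [[-1,0,0],[0,0,0]],
])

```text
time: 6.65
tool_pos: [601.9, -13.2, 51.4]
tcp_rot: [180.0, -0.2, 78.3]
ft_force: [3.6, 13.3, -2.0]
finger_gap: 0.3
grip_force: 7.0
```

```bash
python3 look.py
```

```text
6.65 tcp [601.9 -13.2  51.4] clamp frame [-64.3  -0.6] rot [ 1.7998e+02 -1.7000e-01  7.8340e+01] F clamp [-13.7   0.9] -2.0
```

The hard stop is reached with about 14 N, so the pin is at the corner. Next I back off and go round to the pin's −y side.

Emit:
jog_arm([
  [[5,0,0],[0,0,0]],
  [[14,0,0],[0,0,0]],
  [[16,-10,0],[0,0,0]],
  [[16,-25,0],[0,0,0]],
  [[16,-38,0],[0,0,0]],
  [[12,-42,0],[0,0,0]],
  [[0,-42,0],[0,0,0]],
  [[-12,-42,0],[0,0,0]],
  [[-16,-42,0],[0,0,0]],
  [[-16,-42,0],[0,0,0]],
])

```text
time: 7.65
tool_pos: [557.3, -23.6, 51.4]
tcp_rot: [180.0, 0.0, 78.2]
ft_force: [-0.0, -0.3, 0.1]
finger_gap: 0.1
grip_force: 0.0
```

```bash
python3 look.py a3
```

```text
7.65 tcp [557.3 -23.6  51.4] clamp frame [-45.4 -42.2] rot [1.7998e+02 1.0000e-02 7.8210e+01] F clamp [0.3 0.1] 0.1
```

View pics/a3.png

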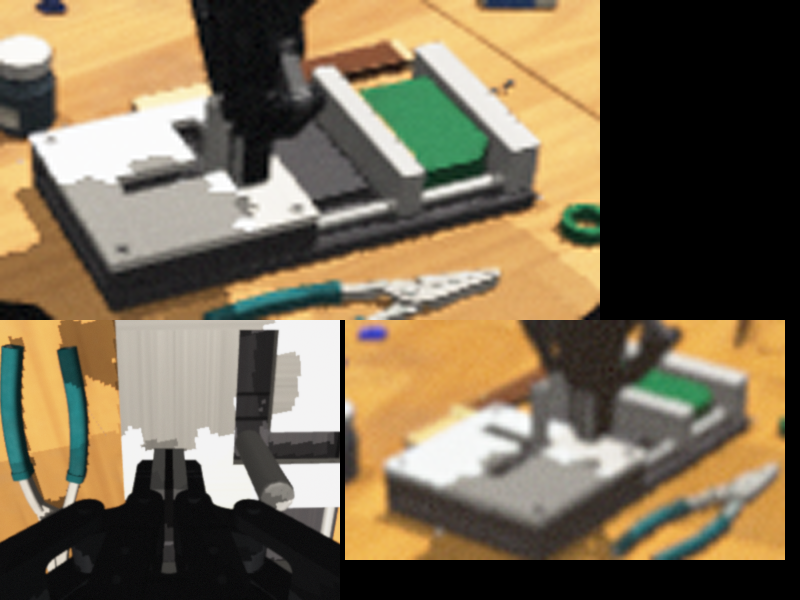

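The wrist part shows the pin at the corner, its top at composite (278,492), which is wrist pixel (428,292). The short leg runs to the right of it, and the fingers stand free at left.

```bash
python3 - <<'E'
from h import *
T=np.load("T.npy");k=np.load("clamp.npz");g=lambda px,z:((world("wrist",px,z=z,T=T)[:,:2]-k['t'])@k['Rt']).round(1).tolist()
print("pin",g([(428,292)],81),"corner edges, short-leg end",g([(388,282),(486,264)],36))
E
```

```text
pin [[-49.4, -0.9]] corner edges, short-leg end [[-27.2, -6.2], [-36.8, 43.8]]
```

Emit:
jog_arm([
  [[0,4,0],[0,0,0]],
  [[0,8,0],[0,0,0]],
  [[0,11,0],[0,0,0]],
  [[0,14,0],[0,0,0]],
  [[0,17,0],[0,0,0]],
  [[0,20,0],[0,0,0]],
  [[0,22,0],[0,0,0]],
])

```text
time: 8.5
tool_pos: [578.7, -26.7, 51.2]
tcp_rot: [-180.0, -0.0, 78.3]
ft_force: [-2.6, 1.0, 0.9]
finger_gap: 0.2
grip_force: 1.1
```

Emit:
jog_arm([
  [[0,1.5,0],[0,0,0]],
  [[0,3,0],[0,0,0]],
  [[0,4.5,0],[0,0,0]],
  [[0,6,0],[0,0,0]],
])

```text
time: 8.9
tool_pos: [584.5, -27.9, 51.2]
tcp_rot: [-180.0, -0.0, 78.3]
ft_force: [-2.2, 2.1, 1.9]
finger_gap: 0.0
grip_force: 1.1
```

Emit:
jog_arm([
  [[0,2,0],[0,0,0]],
  [[0,4,0],[0,0,0]],
  [[0,6,0],[0,0,0]],
  [[0,8,0],[0,0,0]],
  [[0,10,0],[0,0,0]],
  [[0,12,0],[0,0,0]],
])

```text
time: 9.5
tool_pos: [596.4, -30.3, 51.2]
tcp_rot: [-180.0, -0.0, 78.3]
ft_force: [-1.4, 1.7, 0.4]
finger_gap: 0.2
grip_force: 1.1
```

Emit:
jog_arm([
  [[0,2,0],[0,0,0]],
  [[0,4,0],[0,0,0]],
  [[0,6,0],[0,0,0]],
  [[0,8,0],[0,0,0]],
  [[0,10,0],[0,0,0]],
  [[0,12,0],[0,0,0]],
  [[0,14,0],[0,0,0]],
])

```text
time: 10.2
tool_pos: [610.1, -33.2, 51.3]
tcp_rot: [-180.0, 0.0, 78.3]
ft_force: [-0.5, 2.2, -0.2]
finger_gap: 0.0
grip_force: 1.1
```

```bash
python3 look.py
```

```text
10.2 tcp [610.1 -33.2  51.3] clamp frame [-46.3  11.5] rot [-180.      0.     78.31] F clamp [-2.1 -1. ] -0.2
```

Emit:
jog_arm([
  [[0,1.5,0],[0,0,0]],
  [[0,3,0],[0,0,0]],
  [[0,4.5,0],[0,0,0]],
  [[0,6,0],[0,0,0]],
])

```text
time: 10.6
tool_pos: [615.9, -34.4, 51.3]
tcp_rot: [-180.0, 0.0, 78.3]
ft_force: [-1.9, 1.9, 0.4]
finger_gap: 0.1
grip_force: 1.1
```

```bash
python3 look.py a4
```

```text
10.6 tcp [615.9 -34.4  51.3] clamp frame [-46.2  17.4] rot [-180.      0.     78.31] F clamp [-1.5 -2.2] 0.4
```

View pics/a4.png

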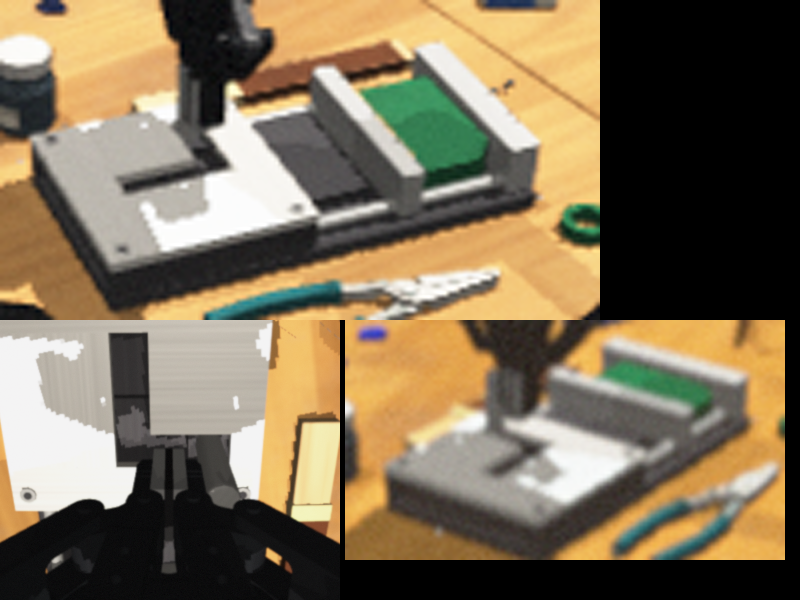

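The pin is in the short leg, nearly at its end (scene part at (190,100)), and the fingers are pushing it. I'll make small steps to the stop.

Emit:
jog_arm([
  [[0,1,0],[0,0,0]],
  [[0,2,0],[0,0,0]],
  [[0,3,0],[0,0,0]],
])

```text
time: 11.05
tool_pos: [617.7, -34.8, 51.1]
tcp_rot: [-179.8, 0.0, 78.3]
ft_force: [-10.8, 3.1, 6.1]
finger_gap: -0.0
grip_force: 5.5
```

Emit:
jog_arm([
  [[0,0.7,0],[0,0,0]],
  [[0,1.4,0],[0,0,0]],
])

```text
time: 11.25
tool_pos: [617.9, -34.8, 50.9]
tcp_rot: [-179.7, 0.0, 78.3]
ft_force: [-16.2, 3.8, 10.3]
finger_gap: -0.1
grip_force: 8.2
```

Emit:
jog_arm([
  [[0,0.7,0],[0,0,0]],
  [[0,1.4,0],[0,0,0]],
])

```text
time: 11.45
tool_pos: [618.2, -34.8, 50.8]
tcp_rot: [-179.6, 0.0, 78.3]
ft_force: [-21.0, 5.4, 14.0]
finger_gap: -0.0
grip_force: 11.3
```

The end stop is reached: the force rises steeply with no further travel. I'll back off, lift, and check.

Emit:
jog_arm([
  [[0,-5,0],[0,0,0]],
  [[0,-14,0],[0,0,0]],
  [[0,-20,-5],[0,0,0]],
  [[0,-22,-30],[0,0,0]],
  [[0,-22,-65],[0,0,0]],
  [[15,-22,-100],[0,0,0]],
  [[40,-22,-130],[0,0,0]],
  [[60,-22,-145],[0,0,0]],
  [[70,-22,-150],[0,0,0]],
  [[70,-22,-150],[0,0,0]],
])

```text
time: 12.45
tool_pos: [614.6, 38.4, 202.2]
tcp_rot: [179.9, -0.0, 78.4]
ft_force: [0.2, -0.0, 0.2]
finger_gap: -0.3
grip_force: 0.0
```

```bash
python3 look.py a5; python3 - <<'E'
import cv2
from h import *
a,d=r.snapshot("wrist"); cv2.imwrite("pics/w5.png",a)
E
```

```text
12.45 tcp [614.6  38.4 202.2] clamp frame [-117.4    1.9] rot [ 1.7989e+02 -2.0000e-02  7.8400e+01] F clamp [-0.   0.2] 0.2
```

View pics/a5.png

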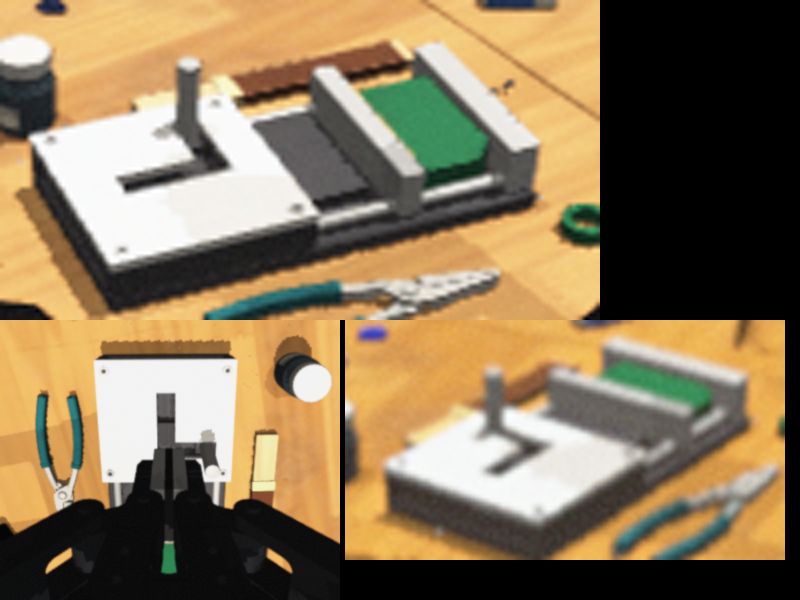

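View pics/w5.png

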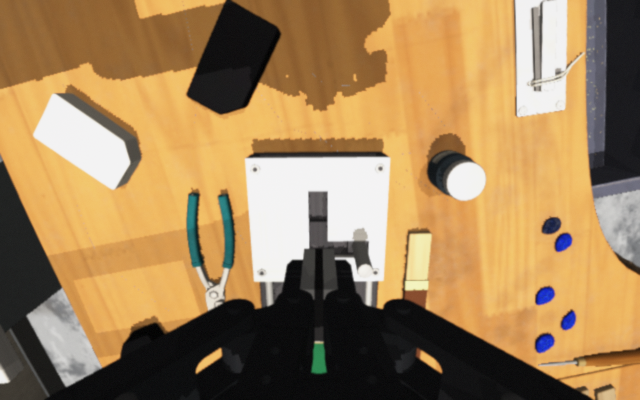

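The pin stands at the short leg's end (wrist (365,269)), the jaw is shut on the block, and the jar, pliers, stick and ring have not moved. I'll check the number, then hand in.

```bash
python3 - <<'E'
from h import *
T=np.load("T.npy");k=np.load("clamp.npz");p=((world("wrist",[(365,269)],z=81,T=T)[0,:2]-k['t'])@k['Rt']);print(p)
if abs(p[1]-40)<4 and abs(p[0]+45)<5: print(r.hand_in())
E
```

```text
[-49.43155367  41.45014922]
the job is handed in; nothing more can be done
None
```

The job is handed in: the jaw is closed on the green block and the pin was pushed round the corner to the hard stop at the end of the short leg (last measured 41 mm along its 40 mm). The jar, tools and ring look unmoved in the final images, and it took about 13 s.

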